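# Line up plaster castings by height on the drying board

## Robot

A 7-joint arm with a two-finger parallel gripper is mounted at the origin on the work surface. World frame = base frame: x ahead of the robot, y to its left, z up, the work surface at z = 0. Lengths are in m, angles in rad, forces in N, time in s.
With the tool pointing down it reaches from about 0.4 to 0.875 m from the base axis. Payload 19.3 kg.
Tool frame: the origin (TCP) lies on the centre line of the jaws, within the pads' length; the fingertips stand 8 mm ahead of it and the grasp point (between the pads) lies 11 mm behind it (bot.tip_extent is the distance from the TCP to the fingertips, in m); x points along the fingers, y is the direction in which the jaws open and shut, and the axes are right-handed (so a half turn about x gives the same grasp; the last joint's range is limited). The gripper opens to 85 mm and grips with 20 to 120 N. Pads are 22 mm wide; open, the fingers measure 114 mm over their backs; the gripper's body (76 mm by 85 mm) begins 54 mm behind the grasp point. The pads swing forward as they close: fully open they stand 13 mm farther back than shut.
Start: joints at [1.186, 0.521, -0.036, 1.599, 0.021, 1.021, -0.113], TCP at [0.193, -0.594, 0.239] pointing down, gripper open.
Joint ranges: [-2.91, 2.91], [-0.3, 2.13], [-1.5, 1.42], [0.17, 2.43], [-1.26, 4.41], [0.16, 1.93], [-2.52, 2.52]. Speed limits (rad/s): [1.89, 1.89, 2.39, 2.39, 3.01, 3.01, 3.01].

## Interface

Orientations are given as [roll, pitch, yaw] about the fixed x, y, z axes, in that order (R = Rz(yaw) Ry(pitch) Rx(roll)).
In Python, from workcell import sensors, imaging, order, bot gives the robot as it stands.
- The arm moves only by the tool arm_command, never from a script. Its argument "commands" is a list of rows, each an object of numbers: "dx", "dy", "dz": the shift along the tool's x, y, z in cm; "twist": the turn about the tool's x in rad. A call has 1 to 12 rows; each row is the pose to reach, as a shift and turn from the pose measured when the call began, along the tool's axes at that moment; what a row does not reach only later rows make up. A row lasts 1/12 s, in which the tool goes at most 41.7 mm and 7.16 degrees, less where a joint would pass 70% of its speed; a pose out of reach is approached as far as the arm can. A call with a gripper value outside its range is refused whole. "grip" is the closure, from -1 (fully open) to 1 (shut), set as the call begins (left out, the last holds). The fingers move at their own pace and stop on an object; "squeeze" is the grip in N (left out, the last holds). Time passes only in rows, so rows that repeat a pose let the fingers close. It gives the time, the measured TCP pose, the force and the opening at its end, in the units of the state.
- sensors.observe(): the state, without advancing time (a new reading comes with each control period).
- imaging.grab_frame(name): name is "side" or "top" or "wrist"; returns the picture (480x640x3 uint8, red, green, blue); there is no depth.
- imaging.camera_info(name): a dict with "fx", "fy", "cx", "cy" (pixels), "origin" and "attitude" of the camera in the world. Camera axes: x right, y down, z forward; pixel columns grow to the right and rows downward; lengths in m; the calibration is good to about 2 mm. A picture is of the moment at which its call begins: read the wrist's pose just before it. camera_info takes no time and is no camera call; for the wrist camera it gives the pose at the moment of the call.
- order.job_done(): hands the job in, once; it reports no verdict.
The state is a dict: "clock": time; "qpos": joint angles; "qd": joint speeds; "joint_efforts": joint torques, N m; "position": TCP position; "tool_rot": TCP orientation; "force": force on the tool from outside, world axes, zero at the start; "moment": the same for the moment, N m; "grip_width": finger opening in m.
Only numpy, scipy, OpenCV 4.12 (cv2) and the standard library are available. Lean on these libraries where they do the work, as an engineer would, in place of code of your own. Each camera call takes 0.05 s, during which the arm holds its last target.

## Task

Stand the four white plaster castings upright on the cork seats of the drying board, one centred on each seat, in order of height (not width): the tallest next to the upright steel plate, then each one shorter towards the wooden chock. Plaster chips easily, so set them down gently and never tip one over, and leave the amber jar standing where it is.

Things in the scene. Friction and masses are not known exactly. Their poses are not given: they have to be found in the camera images.
- casting_a_mid (a point): Loose white plaster casting, a round upright post 65 mm tall and 56 mm across: a straight smooth drum from its foot up to 48 mm, above that a narrower stepped moulding with a small button on top. The point is on its axis half-way up, 32.5 mm above its foot; z is up along its axis. It stands on the table, free to be gripped across the drum from any side; about 151 g, give or take a third.
- casting_b_mid (a point): Loose white plaster casting, a round upright post 95 mm tall and 50 mm across: a straight smooth drum from its foot up to 70 mm, above that a narrower stepped moulding with a small button on top. The point is on its axis half-way up, 47.5 mm above its foot; z is up along its axis. It stands on the table, free to be gripped across the drum from any side; about 176 g, give or take a third.
- casting_c_mid (a point): Loose white plaster casting, a round upright post 50 mm tall and 46 mm across: a straight smooth drum from its foot up to 37 mm, above that a narrower stepped moulding with a small button on top. The point is on its axis half-way up, 25 mm above its foot; z is up along its axis. It stands on the table, free to be gripped across the drum from any side; about 78 g, give or take a third.
- casting_d_mid (a point): Loose white plaster casting, a round upright post 80 mm tall and 40 mm across: a straight smooth drum from its foot up to 59 mm, above that a narrower stepped moulding with a small button on top. The point is on its axis half-way up, 40 mm above its foot; z is up along its axis. It stands on the table, free to be gripped across the drum from any side; about 95 g, give or take a third.
- seat_1: Fixed round cork seat, 68 mm across and 4 mm thick, on the drying board. Origin at the centre of its underside, so its top is 4 mm above the origin (13 mm above the table). The four seats lie in a row about 90 mm apart along the brown wooden board (90 by 490 mm, 9 mm thick), seat_1 is at one end of the row.
- seat_2: Fixed round cork seat, 68 mm across and 4 mm thick, on the drying board. Origin at the centre of its underside, so its top is 4 mm above the origin (13 mm above the table). The four seats lie in a row about 90 mm apart along the brown wooden board (90 by 490 mm, 9 mm thick), seat_2 is next to seat_1.
- seat_3: Fixed round cork seat, 68 mm across and 4 mm thick, on the drying board. Origin at the centre of its underside, so its top is 4 mm above the origin (13 mm above the table). The four seats lie in a row about 90 mm apart along the brown wooden board (90 by 490 mm, 9 mm thick), seat_3 is between seat_2 and seat_4.
- seat_4: Fixed round cork seat, 68 mm across and 4 mm thick, on the drying board. Origin at the centre of its underside, so its top is 4 mm above the origin (13 mm above the table). The four seats lie in a row about 90 mm apart along the brown wooden board (90 by 490 mm, 9 mm thick), seat_4 is at the other end of the row.
- end_plate: Fixed upright steel plate, 60 mm wide and 50 mm tall on a small foot, at one end of the drying board, about 85 mm beyond the last seat there; it may be beside seat_1 or beside seat_4. The other end of the board has a low wooden chock (22 mm tall) instead. Origin at the centre of the underside of its foot.
- jar_mid (a point): Loose amber glass jar with a dark lid, 48 mm across and 75 mm tall, standing among the castings; not part of the row and to be left alone. The point is on its axis half-way up; z is up.
Mind the look-alikes: they are no part of the job. What is shaped like the part that bears casting_c_mid but green is not meant.

How it is judged:
At the end, for the whole second after the job is handed in: Counting from the seat beside the steel plate, the castings 95, 80, 65 and 50 mm tall stand upright (within 7 degrees) on the four seats in that order, each axis within 12 mm of its seat's centre and its foot on the cork (height within 6 mm), at rest; the jar is upright (((horizontal distance between end_plate and seat_1 below 0.14 m and horizontal distance between casting_b_mid and seat_1 below 0.012 m and height (world z) of casting_b_mid between 0.0545 and 0.0665 m and horizontal distance between casting_d_mid and seat_2 below 0.012 m and height (world z) of casting_d_mid between 0.047 and 0.059 m and horizontal distance between casting_a_mid and seat_3 below 0.012 m and height (world z) of casting_a_mid between 0.0395 and 0.0515 m and horizontal distance between casting_c_mid and seat_4 below 0.012 m and height (world z) of casting_c_mid between 0.032 and 0.044 m) or (horizontal distance between end_plate and seat_4 below 0.14 m and horizontal distance between casting_b_mid and seat_4 below 0.012 m and height (world z) of casting_b_mid between 0.0545 and 0.0665 m and horizontal distance between casting_d_mid and seat_3 below 0.012 m and height (world z) of casting_d_mid between 0.047 and 0.059 m and horizontal distance between casting_a_mid and seat_2 below 0.012 m and height (world z) of casting_a_mid between 0.0395 and 0.0515 m and horizontal distance between casting_c_mid and seat_1 below 0.012 m and height (world z) of casting_c_mid between 0.032 and 0.044 m)) and angle between each of casting_b_mid, casting_d_mid, casting_a_mid, casting_c_mid's own z axis and vertical below 0.12 rad and angle between jar_mid's own z axis and vertical below 0.2 rad and linear speed of each of casting_b, casting_d, casting_a, casting_c below 0.02 m/s and angular speed of each of casting_b, casting_d, casting_a, casting_c below 0.2 rad/s); the robot touches nothing.
It fails at once if a casting is tipped by more than 35 degrees (angle between any of casting_b_mid, casting_d_mid, casting_a_mid, casting_c_mid's own z axis and vertical above 0.6 rad).
It fails at once if a casting is dropped: out of the fingers it moves faster than 0.45 m/s (a fall of about 10 mm) ((contact force between casting_b and the fingers below 0.05 N and linear speed of casting_b above 0.45 m/s) or (contact force between casting_d and the fingers below 0.05 N and linear speed of casting_d above 0.45 m/s) or (contact force between casting_a and the fingers below 0.05 N and linear speed of casting_a above 0.45 m/s) or (contact force between casting_c and the fingers below 0.05 N and linear speed of casting_c above 0.45 m/s)).
It fails at once if a casting is banged down on a seat (more than 60 N) (contact force between any of casting_b, casting_d, casting_a, casting_c and seat_1 above 60 N or contact force between any of casting_b, casting_d, casting_a, casting_c and seat_2 above 60 N or contact force between any of casting_b, casting_d, casting_a, casting_c and seat_3 above 60 N or contact force between any of casting_b, casting_d, casting_a, casting_c and seat_4 above 60 N).
It fails at once if the jar is tipped by more than 30 degrees or shifted by more than 30 mm (angle between jar_mid's own z axis and vertical above 0.52 rad or distance of jar_mid from where it was at the start of the episode above 0.03 m).
It also fails if it takes over 102 s, if anything falls off the work surface, if the arm or the gripper's body presses on something with over 40 N, if the wrist force passes 120 N, or if a joint passes its speed limit or range.

## Working session

There is one attempt and no reset: what is moved stays moved. The work goes in short steps, Python scripts to look and compute and a tool call to move; the robot and the scene stay as the last step left them, time stands still between calls to the robot, and variables do not carry over. Pictures are saved under pics/ and viewed, and the job is handed in when it is done.

Besides the shell and the picture viewer there is one more tool, called after "Request:" as a command line: name --argument value ..., lists and objects as JSON in quotes. arm_command: Moves the arm, as the interface text tells. Its arguments: {"type":"object","properties":{"commands":{"type":"array"},"grip":{"type":"number"},"squeeze":{"type":"number"}},"required":["commands"]}

```bash
ls; mkdir -p pics
python3 - <<'E'
from workcell import sensors, imaging, order, bot
import cv2
print(sensors.observe()); print([a for a in dir(bot) if a[0]!='_'])
for n in ["side","top","wrist"]:
    print(n,imaging.camera_info(n))
    f=imaging.grab_frame(n); cv2.imwrite(f"pics/{n}0.png",f[:,:,::-1])
E
```

```text
pics
{'clock': 0.0, 'qpos': array([ 1.18579814,  0.52198517, -0.03633511,  1.60000559,  0.02119491,
        1.02110449, -0.11278084]), 'qd': array([ 0.00074565, -0.00026134, -0.00077367,  0.00121769,  0.0005276 ,
        0.00048967, -0.00091838]), 'joint_efforts': array([-7.07086165e-04, -9.27097392e+01,  1.97979346e+00, -3.69929516e+01,
        1.78649335e-02,  8.08637822e-03,  5.33605407e-05]), 'position': array([ 0.19338404, -0.59398277,  0.23874448]), 'tool_rot': array([-1.50626825,  1.56967853,  1.95013576]), 'force': array([-0.60712661, -0.0347209 , -0.29094631]), 'moment': array([-0.01471292, -0.02749073, -0.02135568]), 'grip_width': 0.0854543749988587}
['IKError', 'tip_extent']
side {'fx': 462.58317263889785, 'fy': 462.58317263889785, 'cx': 324.0401445590952, 'cy': 238.64133748827592, 'origin': array([0.23727598, 0.72471348, 0.73978515]), 'attitude': array([-2.30287656,  0.01212839, -2.7878225 ])}
top {'fx': 563.4857091904321, 'fy': 563.4857091904321, 'cx': 319.99873688480903, 'cy': 236.96772734746474, 'origin': array([0.39083061, 0.01436412, 1.2838655 ]), 'attitude': array([-3.02634591, -0.01871519, -1.59964281])}
wrist {'fx': 348.9746317804439, 'fy': 348.9746317804439, 'cx': 315.7603291742655, 'cy': 239.9389043867033, 'origin': array([ 0.27168633, -0.56878798,  0.37310973]), 'attitude': array([ 2.81527708e+00,  1.55258849e-03, -1.25617878e+00])}
```

View pics/top0.png

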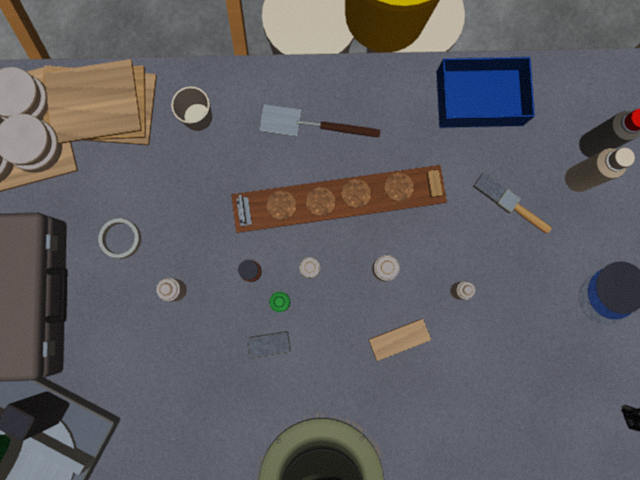

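View pics/side0.png

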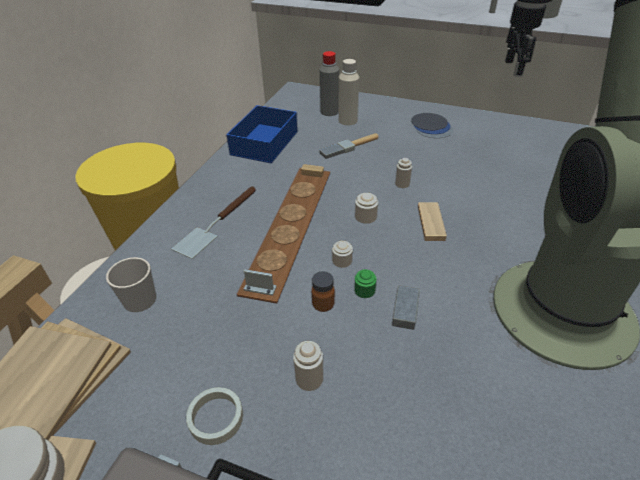

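View pics/wrist0.png

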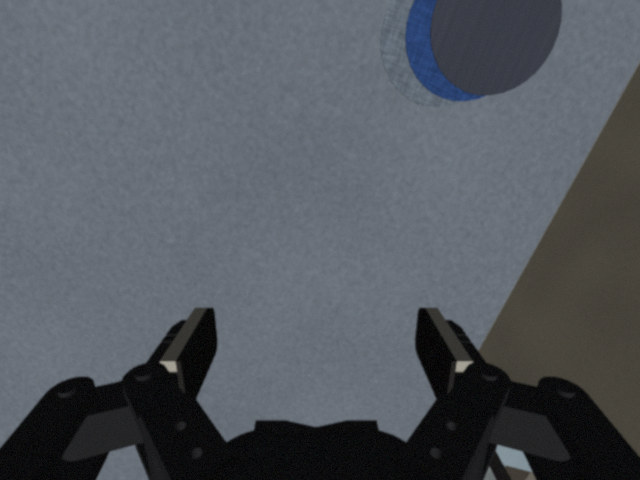

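```bash
cat > h.py <<'E'
import numpy as np, cv2
from scipy.spatial.transform import Rotation as R
from workcell import sensors, imaging, order, bot
def ray(ci,u,v,z):
    M=R.from_euler('xyz',ci['attitude']).as_matrix()
    d=M@np.array([(u-ci['cx'])/ci['fx'],(v-ci['cy'])/ci['fy'],1]); o=ci['origin']
    return (o+d*(z-o[2])/d[2])
def proj(ci,P):
    M=R.from_euler('xyz',ci['attitude']).as_matrix()
    p=(np.atleast_2d(P)-ci['origin'])@M
    return np.c_[p[:,0]/p[:,2]*ci['fx']+ci['cx'],p[:,1]/p[:,2]*ci['fy']+ci['cy']]
E
python3 - <<'E'
from h import *
f=cv2.imread('pics/top0.png')
c=f[160:320,140:490]; 
cv2.imwrite('pics/topA.png',cv2.resize(f[240:320,140:340],None,fx=4,fy=4,interpolation=cv2.INTER_CUBIC))
cv2.imwrite('pics/topB.png',cv2.resize(f[240:320,300:500],None,fx=4,fy=4,interpolation=cv2.INTER_CUBIC))
cv2.imwrite('pics/topC.png',cv2.resize(f[150:240,225:455],None,fx=3.4,fy=3.4,interpolation=cv2.INTER_CUBIC))
s=cv2.imread('pics/side0.png')
cv2.imwrite('pics/sideA.png',cv2.resize(s[140:400,220:480],None,fx=2.3,fy=2.3,interpolation=cv2.INTER_CUBIC))
ci=imaging.camera_info('top')
for n,u,v,z in [('b',168,289,.095),('c',310,267,.05),('a',386,267,.065),('d',465,290,.08),('jar',249,270,.075),('s1',281,205,.013),('s2',320,201,.013),('s3',356,192,.013),('s4',399,186,.013),('green',280,301,.05)]:
    print(n,ray(ci,u,v,z))
E
```

```text
b [0.42676273 0.3091314  0.095     ]
c [0.46735002 0.01096668 0.05      ]
a [ 0.46185677 -0.15377073  0.065     ]
d [ 0.40713171 -0.31887066  0.08      ]
jar [0.46299106 0.14170366 0.075     ]
s1 [0.61303341 0.07323586 0.013     ]
s2 [ 0.62002337 -0.01604917  0.013     ]
s3 [ 0.6388569  -0.09925372  0.013     ]
s4 [ 0.65038433 -0.19881129  0.013     ]
green [0.39525438 0.07810944 0.05      ]
```

View pics/topA.png

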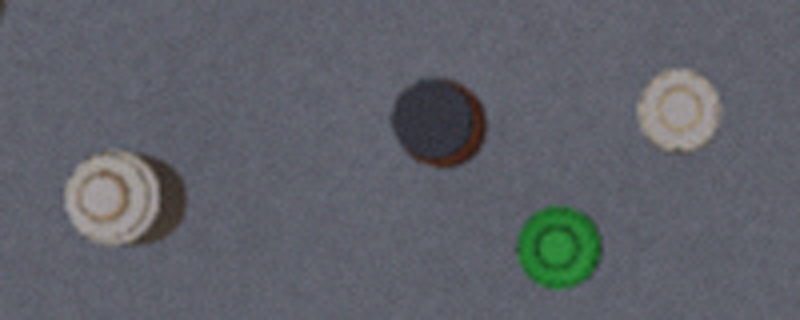

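View pics/topB.png

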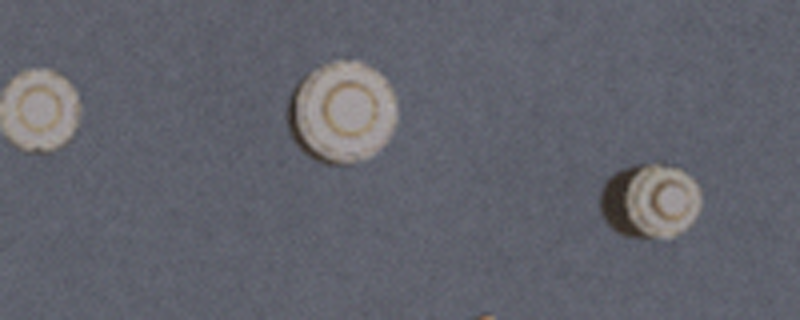

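View pics/topC.png

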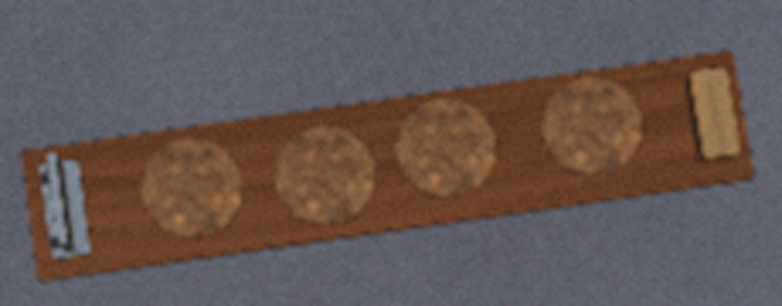

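View pics/sideA.png

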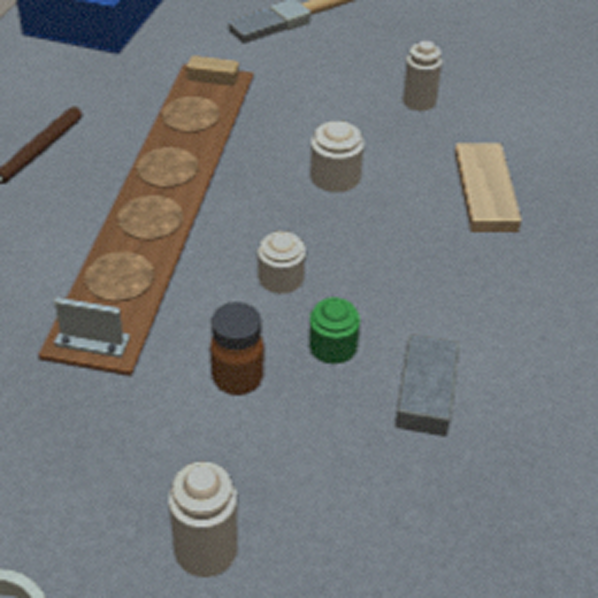

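```bash
cat >> h.py <<'E'
OBJ={'b':(.095,.025,.070),'d':(.080,.020,.059),'a':(.065,.028,.048),'c':(.050,.023,.037)}
def axes(): 
    s=sensors.observe(); return s['position'],R.from_euler('xyz',s['tool_rot']).as_matrix()
def rel(target,jaw=None):
    "shift in tool cm + twist so jaw axis has angle jaw(deg) mod 180"
    p,M=axes(); d=M.T@(np.array(target)-p)*100
    ja=np.degrees(np.arctan2(M[1,1],M[0,1])); out=[np.round(d,2),'jawang',round(ja,2)]
    if jaw is not None:
        e=(jaw-ja+90)%180-90; out+=['twist',round(-np.radians(e),3)]
    return out
E
python3 - <<'E'
from h import *
ct=imaging.camera_info('top'); cs=imaging.camera_info('side')
p,M=axes(); print(p,M.round(3))
t=cv2.imread('pics/top0.png'); s=cv2.imread('pics/side0.png')
px={'b':(165.6,288.1),'c':(309.6,266.9),'a':(387.6,266.9),'d':(467.6,289.6)}
th=np.linspace(0,6.283,60)
T=cv2.resize(t,None,fx=4,fy=4,interpolation=cv2.INTER_CUBIC);S=cv2.resize(s,None,fx=4,fy=4,interpolation=cv2.INTER_CUBIC)
def draw(x,y,z,r,col):
    P=np.c_[x+r*np.cos(th),y+r*np.sin(th),0*th+z]
    for I,ci in ((T,ct),(S,cs)): cv2.polylines(I,[(proj(ci,P)*4+1.5).astype(int)],True,col,1)
for k,(u,v) in px.items():
    h,r,dh=OBJ[k]; x,y,_=ray(ct,u,v,h); print(k,x,y)
    draw(x,y,0,r,(0,0,255));draw(x,y,dh,r,(255,0,0));draw(x,y,h,.004,(0,255,0))
for n,(u,v) in {'s1':(281.1,204.7),'s2':(320.3,200.9),'s3':(355.6,192.9),'s4':(398.8,186.1)}.items():
    x,y,_=ray(ct,u,v,.013);print(n,x,y); draw(x,y,.013,.034,(0,255,0))
for i,(u,v,w,hh) in enumerate([(140,240,200,80),(300,240,200,80),(260,160,200,80)]): cv2.imwrite(f'pics/oT{i}.png',T[v*4:(v+hh)*4,u*4:(u+w)*4])
for i,(u,v,w,hh) in enumerate([(235,160,190,130),(280,240,110,150)]): cv2.imwrite(f'pics/oS{i}.png',S[v*4:(v+hh)*4,u*4:(u+w)*4])
cv2.imwrite('pics/all.png',cv2.resize(np.vstack([cv2.imread('pics/oT%d.png'%i) for i in range(3)]),(480,576)))
E
```

```text
[ 0.19342215 -0.59410209  0.23889783] [[-0.     0.31  -0.951]
 [ 0.001 -0.951 -0.31 ]
 [-1.    -0.001  0.   ]]
b 0.4287804177358635 0.31412859758547285
c 0.4675933539840281 0.01183652247796158
a 0.46197733672335667 -0.15725798243331637
d 0.40782355208252524 -0.32450626286685436
s1 0.6137214530531717 0.0729933909414607
s2 0.6202378239732904 -0.016742108062842796
s3 0.6367832083920316 -0.09825905159979853
s4 0.650161950111863 -0.19833939578579424
```

View pics/all.png

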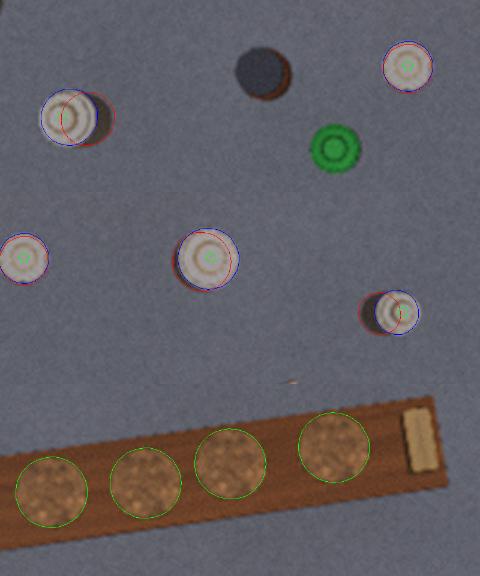

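View pics/oS0.png

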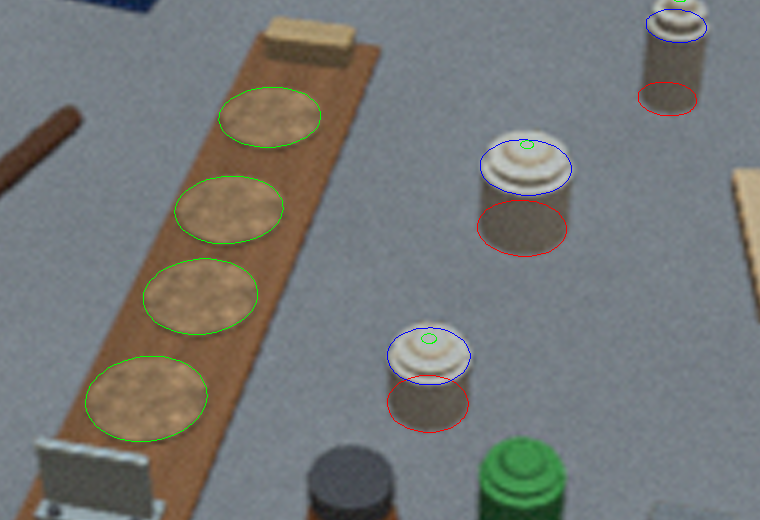

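View pics/oS1.png

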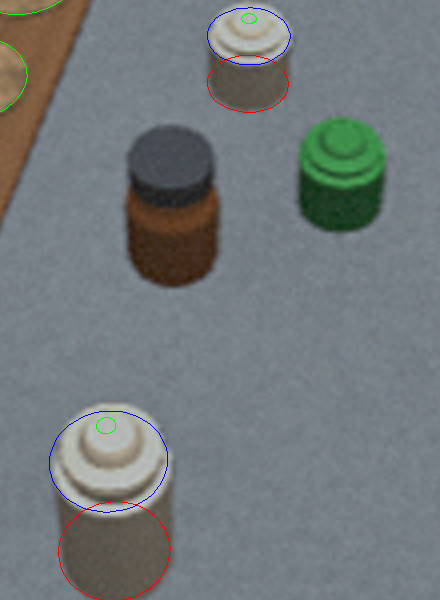

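```bash
python3 -c "
from h import *
print(rel([.4078,-.3240,.17],8))"
```

```text
[array([  6.9 , -19.04, -28.75]), 'jawang', np.float64(-71.96), 'twist', np.float64(-1.396)]
```

Request:
arm_command --commands '[{"dx": 2.5, "dy": -4, "dz": -6, "twist": -0.35}, {"dx": 6.9, "dy": -19.0, "dz": -28.7, "twist": -1.396}, {"dx": 6.9, "dy": -19.0, "dz": -28.7, "twist": -1.396}, {"dx": 6.9, "dy": -19.0, "dz": -28.7, "twist": -1.396}, {"dx": 6.9, "dy": -19.0, "dz": -28.7, "twist": -1.396}, {"dx": 6.9, "dy": -19.0, "dz": -28.7, "twist": -1.396}, {"dx": 6.9, "dy": -19.0, "dz": -28.7, "twist": -1.396}, {"dx": 6.9, "dy": -19.0, "dz": -28.7, "twist": -1.396}, {"dx": 6.9, "dy": -19.0, "dz": -28.7, "twist": -1.396}, {"dx": 6.9, "dy": -19.0, "dz": -28.7, "twist": -1.396}, {"dx": 6.9, "dy": -19.0, "dz": -28.7, "twist": -1.396}, {"dx": 6.9, "dy": -19.0, "dz": -28.7, "twist": -1.396}]' --grip -1 --squeeze 30

```text
clock: 1.15
position: [0.4075, -0.3242, 0.1698]
tool_rot: [-2.825, 1.569, 2.035]
force: [-0.6, -0.7, -0.9]
grip_width: 0.0852
```

```bash
cat >> h.py <<'E'
def wview(name,circ):
    ci=imaging.camera_info('wrist'); f=imaging.grab_frame('wrist')[:,:,::-1].copy()
    th=np.linspace(0,6.283,60)
    for x,y,z,r in circ:
        P=np.c_[x+r*np.cos(th),y+r*np.sin(th),0*th+z]
        cv2.polylines(f,[proj(ci,P).astype(int)],True,(0,0,255),1)
    cv2.imwrite(f'pics/{name}.png',f)
E
python3 -c "
from h import *
s=sensors.observe();print(s['clock'],s['position'],s['grip_width'],s['qpos'].round(2))
wview('w1',[(.4078,-.3245,.059,.02),(.4078,-.3245,.08,.004),(.4078,-.3245,0,.02)])
print(rel([.4078,-.3245,.034],8))"
```

```text
1.15 [ 0.40754286 -0.32417365  0.16977982] 0.0851939936431999 [ 0.89  0.48 -0.44  1.92  0.28  0.8   0.45]
[array([13.58,  0.06,  0.02]), 'jawang', np.float64(8.09), 'twist', np.float64(0.002)]
```

View pics/w1.png

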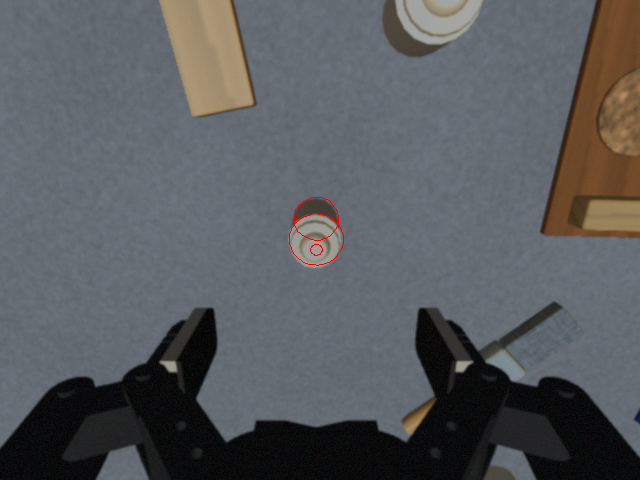

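Request:
arm_command --commands '[{"dx": 4, "dy": 0.1}, {"dx": 8, "dy": 0.1}, {"dx": 11.5, "dy": 0.1}, {"dx": 13.6, "dy": 0.1}, {"dx": 13.6, "dy": 0.1}]'

```text
validation failed for argument at $.co...
```

Request:
arm_command --commands '[{"dx": 0}, {"dx": 0}, {"dx": 0}, {"dx": 0}, {"dx": 0}, {"dx": 0}, {"dx": 0}, {"dx": 0}]' --grip 1 --squeeze 30

```text
validation failed for argument at $.co...
```

```bash
python3 -c "
from h import *
s=sensors.observe();print(s['clock'],s['position'],s['grip_width'])
wview('w2',[])
p=s['position'];p[2]+=.12; print(rel(p));print(rel([.6202,-.0167,p[2]],8))"
```

```text
1.2 [ 0.40729296 -0.32452823  0.1698061 ] 0.08534513765073835
[array([-1.199e+01,  1.000e-02, -3.000e-02]), 'jawang', np.float64(7.82)]
[array([-11.97,  25.29, -27.63]), 'jawang', np.float64(7.82), 'twist', np.float64(-0.003)]
```

View pics/w2.png

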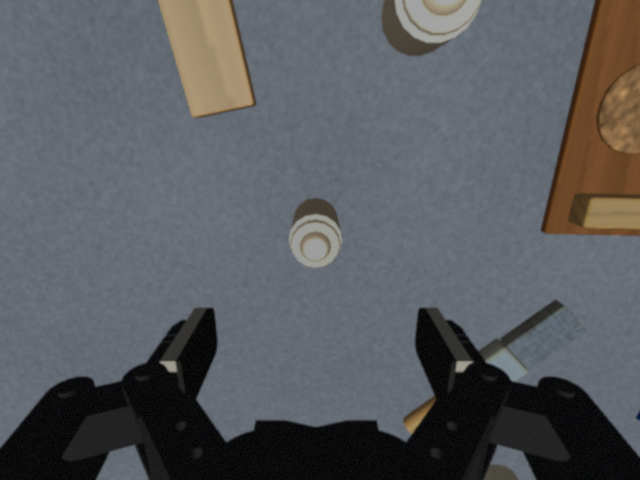

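Request:
arm_command --commands '[{"dx": 4, "dy": 0, "dz": 0, "twist": 0}, {"dx": 8, "dy": 0, "dz": 0, "twist": 0}, {"dx": 11.5, "dy": 0, "dz": 0, "twist": 0}, {"dx": 13.6, "dy": 0, "dz": 0, "twist": 0}, {"dx": 13.6, "dy": 0, "dz": 0, "twist": 0}]'

```text
clock: 1.67
position: [0.4052, -0.3234, 0.0302]
tool_rot: [-2.376, 1.564, 2.469]
force: [-1.0, 2.0, -0.8]
grip_width: 0.0854
```

Request:
arm_command --commands '[{"dx": 0, "dy": 0, "dz": 0, "twist": 0}, {"dx": 0, "dy": 0, "dz": 0, "twist": 0}, {"dx": 0, "dy": 0, "dz": 0, "twist": 0}, {"dx": 0, "dy": 0, "dz": 0, "twist": 0}, {"dx": 0, "dy": 0, "dz": 0, "twist": 0}, {"dx": 0, "dy": 0, "dz": 0, "twist": 0}]' --grip 1 --squeeze 30

```text
clock: 2.17
position: [0.4058, -0.3241, 0.0318]
tool_rot: [-2.336, 1.566, 2.509]
force: [-1.6, 0.3, 10.5]
grip_width: 0.0392
```

```bash
python3 -c "
from h import *
s=sensors.observe();print(s['clock'],s['position'],s['grip_width'])
wview('w3',[])
p=s['position'];p[2]+=.12; print(rel(p));print(rel([.6202,-.0167,p[2]],8))"
```

```text
2.1667 [ 0.40577764 -0.32409485  0.03179327] 0.03917081626424668
[array([-12.  ,  -0.04,  -0.04]), 'jawang', np.float64(7.55)]
[array([-11.99,  25.25, -27.69]), 'jawang', np.float64(7.55), 'twist', np.float64(-0.008)]
```

View pics/w3.png

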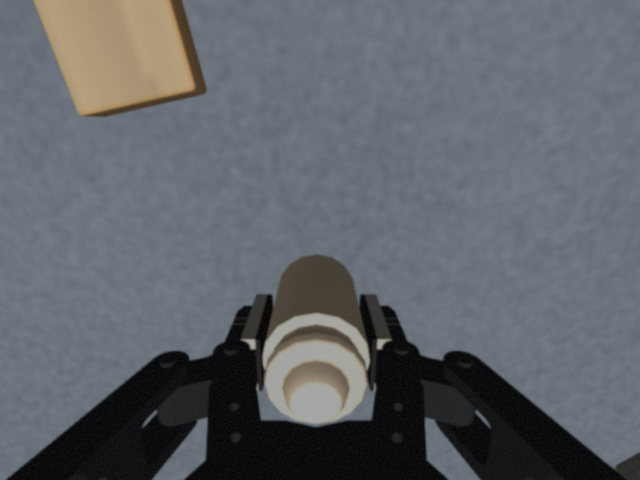

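Request:
arm_command --commands '[{"dx": -2, "dy": 0, "dz": 0, "twist": 0}, {"dx": -5, "dy": 0, "dz": 0, "twist": 0}, {"dx": -8.5, "dy": 0.5, "dz": -0.5, "twist": 0}, {"dx": -11, "dy": 2, "dz": -2.2, "twist": 0}, {"dx": -12, "dy": 4.2, "dz": -4.6, "twist": 0}, {"dx": -12, "dy": 6.8, "dz": -7.4, "twist": 0}, {"dx": -12, "dy": 9.4, "dz": -10.3, "twist": 0}, {"dx": -12, "dy": 12, "dz": -13.1, "twist": 0}, {"dx": -12, "dy": 14.6, "dz": -16, "twist": 0}, {"dx": -12, "dy": 17.2, "dz": -18.8, "twist": 0}, {"dx": -12, "dy": 19.8, "dz": -21.7, "twist": 0}, {"dx": -12, "dy": 22, "dz": -24.1, "twist": 0}]'

```text
clock: 3.22
position: [0.594, -0.054, 0.1531]
tool_rot: [-2.739, 1.567, 2.105]
force: [-0.2, 0.4, -0.6]
grip_width: 0.0391
```

```bash
python3 -c "
from h import *
s=sensors.observe();print(s['position'],s['grip_width'],s['force'])
print(rel([.6202,-.0167,.080],8))"
```

```text
[ 0.59399787 -0.05397218  0.15312111] 0.03914056687374285 [-0.16254711  0.44792066 -0.58020798]
[array([ 7.32,  3.1 , -3.33]), 'jawang', np.float64(7.58), 'twist', np.float64(-0.007)]
```

Request:
arm_command --commands '[{"dx": 1, "dy": 1.6, "dz": -1.7, "twist": -0.007}, {"dx": 3, "dy": 2.7, "dz": -2.8, "twist": -0.007}, {"dx": 5.5, "dy": 3.1, "dz": -3.3, "twist": -0.007}, {"dx": 7.3, "dy": 3.1, "dz": -3.3, "twist": -0.007}, {"dx": 7.8, "dy": 3.1, "dz": -3.3, "twist": -0.007}, {"dx": 7.8, "dy": 3.1, "dz": -3.3, "twist": -0.007}]'

```text
clock: 3.72
position: [0.6197, -0.0172, 0.0749]
tool_rot: [-2.462, 1.567, 2.389]
force: [0.3, -0.7, 0.2]
grip_width: 0.0391
```

```bash
python3 -c "
from h import *
s=sensors.observe();print(s['position'],s['grip_width'],s['force'])
wview('w4',[(.6202,-.0167,.013,.034)])
print(rel([.6202,-.0167,.0448],8))
cv2.imwrite('pics/s4.png',cv2.resize(imaging.grab_frame('side')[140:300,220:420,::-1],None,fx=3.5,fy=3.5,interpolation=2))"
```

```text
[ 0.61972926 -0.01719654  0.07488135] 0.03914817468051265 [ 0.31313159 -0.65455593  0.20694936]
[array([ 3.12, -0.  , -0.05]), 'jawang', np.float64(7.94), 'twist', np.float64(-0.001)]
```

View pics/w4.png

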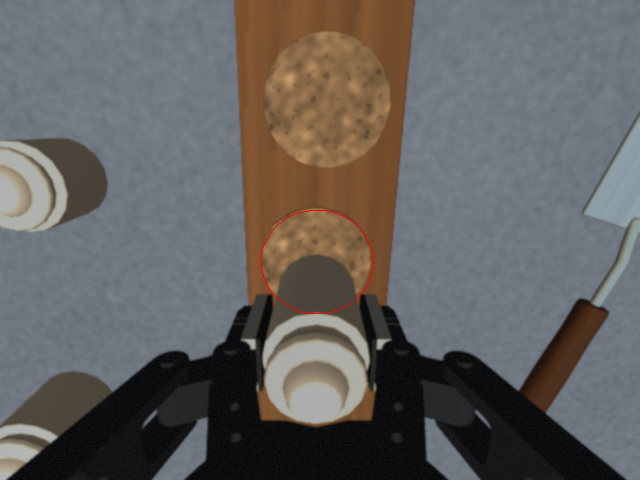

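View pics/s4.png

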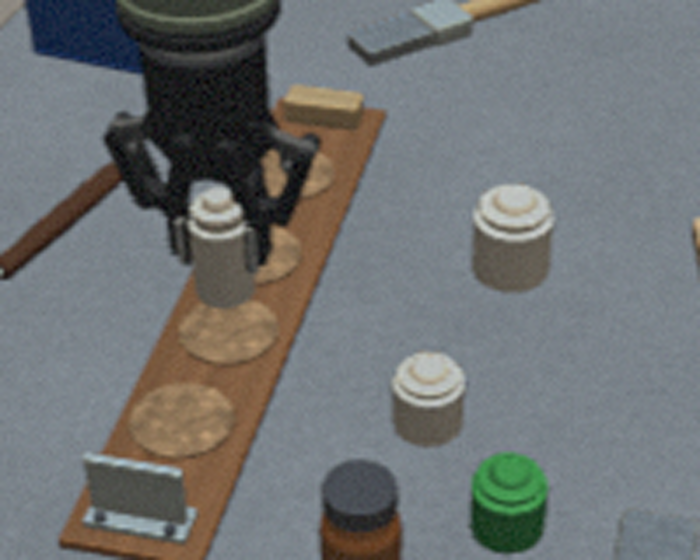

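Request:
arm_command --commands '[{"dx": 1.2, "dy": 0, "dz": 0, "twist": 0}, {"dx": 2.2, "dy": 0, "dz": 0, "twist": 0}, {"dx": 2.6, "dy": 0, "dz": 0, "twist": 0}, {"dx": 2.8, "dy": 0, "dz": 0, "twist": 0}, {"dx": 2.9, "dy": 0, "dz": 0, "twist": 0}, {"dx": 3.0, "dy": 0, "dz": 0, "twist": 0}, {"dx": 3.0, "dy": 0, "dz": 0, "twist": 0}]'

```text
clock: 4.4
position: [0.6208, -0.0173, 0.0466]
tool_rot: [3.072, 1.568, 1.639]
force: [0.0, 0.2, -0.0]
grip_width: 0.0392
```

Request:
arm_command --commands '[{"dx": 0.07, "dy": 0, "dz": 0, "twist": 0}, {"dx": 0.14, "dy": 0, "dz": 0, "twist": 0}, {"dx": 0.2, "dy": 0, "dz": 0, "twist": 0}, {"dx": 0.2, "dy": 0, "dz": 0, "twist": 0}]'

```text
clock: 4.73
position: [0.621, -0.0172, 0.0449]
tool_rot: [2.95, 1.568, 1.517]
force: [-0.7, -0.8, 2.9]
grip_width: 0.0395
```

Request:
arm_command --commands '[{"dx": 0.05, "dy": 0, "dz": 0, "twist": 0}, {"dx": 0.05, "dy": 0, "dz": 0, "twist": 0}]'

```text
clock: 4.9
position: [0.621, -0.0172, 0.0449]
tool_rot: [2.884, 1.568, 1.452]
force: [-2.2, 0.2, 8.1]
grip_width: 0.0391
```

Request:
arm_command --commands '[{"dx": 0, "dy": 0, "dz": 0, "twist": 0}, {"dx": 0, "dy": 0, "dz": 0, "twist": 0}, {"dx": 0, "dy": 0, "dz": 0, "twist": 0}, {"dx": 0, "dy": 0, "dz": 0, "twist": 0}, {"dx": -2, "dy": 0, "dz": 0, "twist": 0}, {"dx": -5, "dy": 0, "dz": 0, "twist": 0}, {"dx": -9, "dy": 0, "dz": 0, "twist": 0}, {"dx": -12, "dy": 0, "dz": 0, "twist": 0}]' --grip -1

```text
clock: 5.57
position: [0.6211, -0.0174, 0.1672]
tool_rot: [2.669, 1.568, 1.237]
force: [-0.1, -0.2, 0.1]
grip_width: 0.0855
```

```bash
python3 -c "
from h import *
s=sensors.observe();print(s['position'],s['grip_width'],s['force'])
wview('w5',[(.6202,-.0167,.013,.034),(.6202,-.0167,.072,.02)])
print(rel([.4620,-.1573,.165],8))
"
```

```text
[ 0.62109489 -0.01738952  0.16721731] 0.08545468847573662 [-0.1117185  -0.16800194  0.11603978]
[array([  0.61, -17.93,  11.65]), 'jawang', np.float64(7.92), 'twist', np.float64(-0.001)]
```

View pics/w5.png

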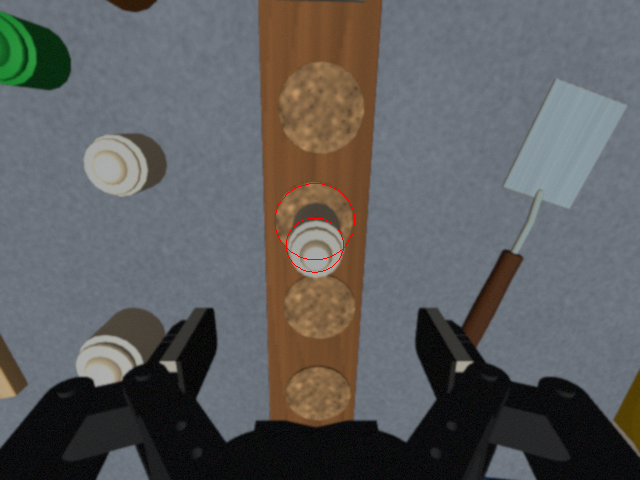

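Request:
arm_command --commands '[{"dx": 0, "dy": -2.5, "dz": 1.6, "twist": 0}, {"dx": 0, "dy": -5.5, "dz": 3.6, "twist": 0}, {"dx": 0, "dy": -8.8, "dz": 5.7, "twist": 0}, {"dx": 0.2, "dy": -12, "dz": 7.8, "twist": 0}, {"dx": 0.6, "dy": -15, "dz": 9.7, "twist": 0}, {"dx": 2, "dy": -17.4, "dz": 11.3, "twist": 0}, {"dx": 4.5, "dy": -17.9, "dz": 11.6, "twist": 0}, {"dx": 8, "dy": -17.9, "dz": 11.6, "twist": 0}, {"dx": 11, "dy": -17.9, "dz": 11.6, "twist": 0}, {"dx": 13.5, "dy": -17.9, "dz": 11.6, "twist": 0}, {"dx": 14.6, "dy": -17.9, "dz": 11.6, "twist": 0}, {"dx": 14.6, "dy": -17.9, "dz": 11.6, "twist": 0}]'

```text
clock: 6.62
position: [0.4623, -0.1558, 0.0233]
tool_rot: [2.106, 1.565, 0.674]
force: [-0.1, 0.6, 0.4]
grip_width: 0.0856
```

```bash
python3 -c "
from h import *
s=sensors.observe();print(s['position'],s['grip_width'],s['force'])
wview('w6',[(.4620,-.1573,.048,.028)])
"
```

```text
[ 0.46227604 -0.15583485  0.0232802 ] 0.08558308248175076 [-0.12203909  0.64853799  0.44718107]
```

View pics/w6.png

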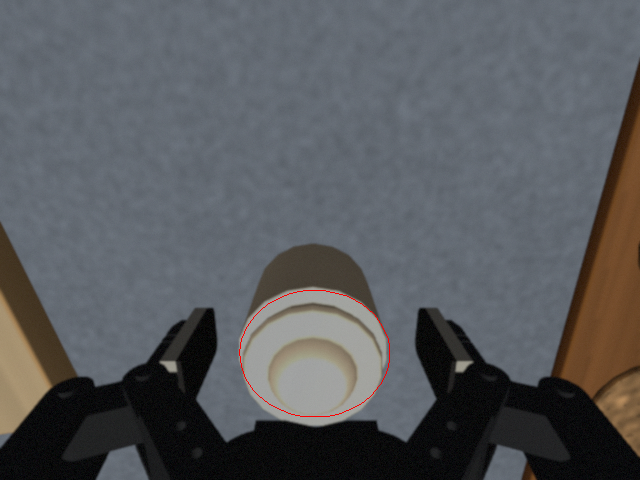

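Request:
arm_command --commands '[{"dx": 0, "dy": 0, "dz": 0, "twist": 0}, {"dx": 0, "dy": 0, "dz": 0, "twist": 0}, {"dx": 0, "dy": 0, "dz": 0, "twist": 0}, {"dx": 0, "dy": 0, "dz": 0, "twist": 0}, {"dx": 0, "dy": 0, "dz": 0, "twist": 0}, {"dx": 0, "dy": 0, "dz": 0, "twist": 0}]' --grip 1 --squeeze 30

```text
clock: 7.17
position: [0.4637, -0.1563, 0.0263]
tool_rot: [1.703, 1.562, 0.271]
force: [-2.8, 1.6, 14.3]
grip_width: 0.0552
```

```bash
python3 -c "
from h import *
s=sensors.observe();print(s['position'],s['grip_width'],s['force'])
p=s['position'];print(rel([.6368,-.0983,p[2]+.013],8))
"
```

```text
[ 0.46365356 -0.15633388  0.0262929 ] 0.05521031253381858 [-2.79014206  1.58740535 14.34001148]
[array([-1.15, 17.96, -3.36]), 'jawang', np.float64(7.94), 'twist', np.float64(-0.001)]
```

Request:
arm_command --commands '[{"dx": -1.5, "dy": 0, "dz": 0, "twist": 0}, {"dx": -4, "dy": 0, "dz": 0, "twist": 0}, {"dx": -6, "dy": 1, "dz": -0.2, "twist": 0}, {"dx": -6.5, "dy": 3, "dz": -0.6, "twist": 0}, {"dx": -6.5, "dy": 6, "dz": -1.1, "twist": 0}, {"dx": -6.5, "dy": 9, "dz": -1.7, "twist": 0}, {"dx": -6.5, "dy": 12, "dz": -2.3, "twist": 0}, {"dx": -6.5, "dy": 15, "dz": -2.8, "twist": 0}, {"dx": -6.5, "dy": 17, "dz": -3.2, "twist": 0}, {"dx": -6, "dy": 18, "dz": -3.4, "twist": 0}, {"dx": -5, "dy": 18, "dz": -3.4, "twist": 0}, {"dx": -5, "dy": 18, "dz": -3.4, "twist": 0}]'

```text
clock: 8.17
position: [0.6352, -0.0982, 0.076]
tool_rot: [1.818, 1.565, 0.386]
force: [-1.8, -0.7, -1.6]
grip_width: 0.0549
```

```bash
python3 -c "
from h import *
s=sensors.observe();print(s['position'],s['grip_width'],s['force'])
print(rel([.6368,-.0983,.0393],8))
wview('w7',[(.6368,-.0983,.013,.034)])
"
```

```text
[ 0.63520755 -0.0981861   0.07603957] 0.054889189298737234 [-1.75959575 -0.66525206 -1.64966333]
[array([3.67, 0.13, 0.04]), 'jawang', np.float64(7.94), 'twist', np.float64(-0.001)]
```

View pics/w7.png

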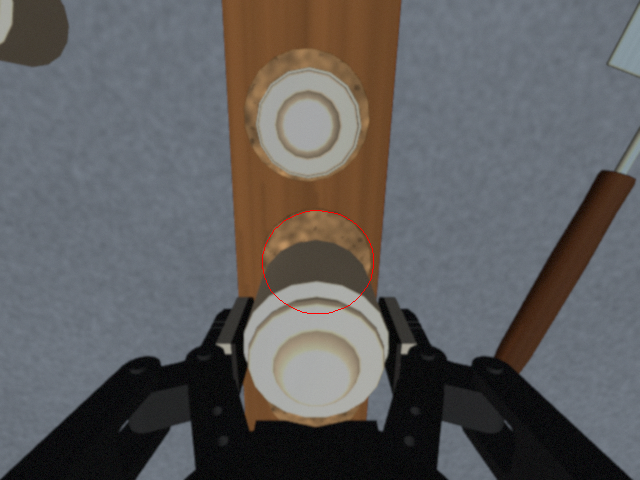

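Request:
arm_command --commands '[{"dx": 1.2, "dy": 0.1, "dz": 0, "twist": 0}, {"dx": 2.2, "dy": 0.1, "dz": 0, "twist": 0}, {"dx": 2.8, "dy": 0.1, "dz": 0, "twist": 0}, {"dx": 3.1, "dy": 0.1, "dz": 0, "twist": 0}, {"dx": 3.25, "dy": 0.1, "dz": 0, "twist": 0}, {"dx": 3.35, "dy": 0.1, "dz": 0, "twist": 0}, {"dx": 3.35, "dy": 0.1, "dz": 0, "twist": 0}]'

```text
clock: 8.8
position: [0.6362, -0.0984, 0.0433]
tool_rot: [1.78, 1.565, 0.347]
force: [-0.2, 0.4, -1.5]
grip_width: 0.0552
```

Request:
arm_command --commands '[{"dx": 0.07, "dy": 0, "dz": 0, "twist": 0}, {"dx": 0.14, "dy": 0, "dz": 0, "twist": 0}, {"dx": 0.2, "dy": 0, "dz": 0, "twist": 0}, {"dx": 0.2, "dy": 0, "dz": 0, "twist": 0}]'

```text
clock: 9.13
position: [0.6363, -0.0984, 0.0413]
tool_rot: [1.767, 1.565, 0.334]
force: [-0.5, -0.5, -1.3]
grip_width: 0.0551
```

Request:
arm_command --commands '[{"dx": 0.06, "dy": 0, "dz": 0, "twist": 0}, {"dx": 0.12, "dy": 0, "dz": 0, "twist": 0}, {"dx": 0.15, "dy": 0, "dz": 0, "twist": 0}, {"dx": 0.15, "dy": 0, "dz": 0, "twist": 0}]'

```text
clock: 9.47
position: [0.6362, -0.0983, 0.0397]
tool_rot: [1.779, 1.565, 0.347]
force: [-0.1, -0.6, -1.4]
grip_width: 0.055
```

Request:
arm_command --commands '[{"dx": 0.05, "dy": 0, "dz": 0, "twist": 0}, {"dx": 0.1, "dy": 0, "dz": 0, "twist": 0}, {"dx": 0.1, "dy": 0, "dz": 0, "twist": 0}]'

```text
clock: 9.72
position: [0.6363, -0.0984, 0.0394]
tool_rot: [1.718, 1.565, 0.285]
force: [-5.0, 1.3, 11.1]
grip_width: 0.0551
```

Request:
arm_command --commands '[{"dx": 0, "dy": 0, "dz": 0, "twist": 0}, {"dx": 0, "dy": 0, "dz": 0, "twist": 0}, {"dx": 0, "dy": 0, "dz": 0, "twist": 0}, {"dx": 0, "dy": 0, "dz": 0, "twist": 0}, {"dx": -2, "dy": 0, "dz": 0, "twist": 0}, {"dx": -5, "dy": 0, "dz": 0, "twist": 0}, {"dx": -9, "dy": 0, "dz": 0, "twist": 0}, {"dx": -11, "dy": 0, "dz": 0, "twist": 0}, {"dx": -11, "dy": 0, "dz": 0, "twist": 0}]' --grip -1

```text
clock: 10.47
position: [0.6378, -0.0987, 0.1544]
tool_rot: [1.507, 1.558, 0.074]
force: [0.7, -0.0, 0.2]
grip_width: 0.0857
```

```bash
python3 -c "
from h import *
s=sensors.observe();print(s['position'],s['grip_width'],s['force'])
wview('w8',[(.6368,-.0983,.013,.034),(.6368,-.0983,.061,.028)])
print(rel([.4676,.0118,.016],8))
"
```

```text
[ 0.63779417 -0.09870397  0.1543746 ] 0.08571185298343889 [ 0.65127786 -0.02113057  0.16707905]
[array([ 13.44, -15.37, -13.28]), 'jawang', np.float64(7.9), 'twist', np.float64(-0.002)]
```

View pics/w8.png

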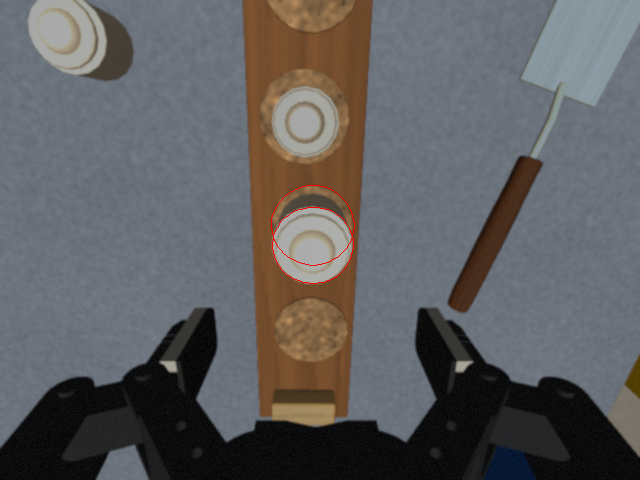

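Request:
arm_command --commands '[{"dx": 0, "dy": -2, "dz": -1.7, "twist": 0}, {"dx": 0, "dy": -4.8, "dz": -4.1, "twist": 0}, {"dx": 0, "dy": -7.6, "dz": -6.6, "twist": 0}, {"dx": 0, "dy": -10.4, "dz": -9, "twist": 0}, {"dx": 0.5, "dy": -13, "dz": -11.2, "twist": 0}, {"dx": 2, "dy": -15, "dz": -13, "twist": 0}, {"dx": 4.5, "dy": -15.4, "dz": -13.3, "twist": 0}, {"dx": 7.5, "dy": -15.4, "dz": -13.3, "twist": 0}, {"dx": 10.5, "dy": -15.4, "dz": -13.3, "twist": 0}, {"dx": 12.6, "dy": -15.4, "dz": -13.3, "twist": 0}, {"dx": 13.4, "dy": -15.4, "dz": -13.3, "twist": 0}, {"dx": 13.4, "dy": -15.4, "dz": -13.3, "twist": 0}]'

```text
clock: 11.52
position: [0.466, 0.0121, 0.0146]
tool_rot: [1.573, 1.565, 0.141]
force: [-0.2, -0.8, 0.5]
grip_width: 0.0853
```

```bash
python3 -c "
from h import *
s=sensors.observe();print(s['position'],s['grip_width'],s['force'])
wview('w9',[(.4676,.0118,.037,.023)])
"
```

```text
[0.46598505 0.01213703 0.0146051 ] 0.08534507305811252 [-0.24118638 -0.7620216   0.51234287]
```

View pics/w9.png

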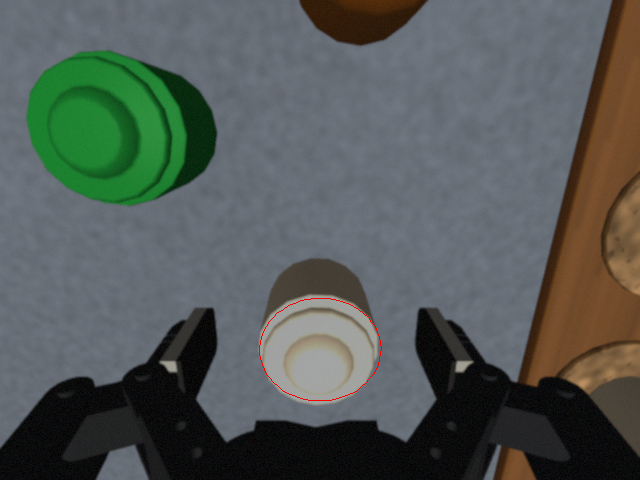

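Request:
arm_command --commands '[{"dx": -0.4, "dy": 0, "dz": 0, "twist": 0}, {"dx": -0.4, "dy": 0, "dz": 0, "twist": 0}]'

```text
clock: 11.73
position: [0.4674, 0.0122, 0.0215]
tool_rot: [1.553, 1.561, 0.12]
force: [-0.3, -0.2, -0.3]
grip_width: 0.085
```

Request:
arm_command --commands '[{"dx": 0, "dy": 0, "dz": 0, "twist": 0}, {"dx": 0, "dy": 0, "dz": 0, "twist": 0}, {"dx": 0, "dy": 0, "dz": 0, "twist": 0}, {"dx": 0, "dy": 0, "dz": 0, "twist": 0}, {"dx": 0, "dy": 0, "dz": 0, "twist": 0}, {"dx": 0, "dy": 0, "dz": 0, "twist": 0}]' --grip 1 --squeeze 30

```text
clock: 12.23
position: [0.4678, 0.012, 0.0221]
tool_rot: [1.514, 1.56, 0.081]
force: [-1.8, -1.0, 14.7]
grip_width: 0.0446
```

```bash
python3 -c "
from h import *
s=sensors.observe();print(s['position'],s['grip_width'],s['force'])
p=s['position'];print(rel([.6502,-.1983,p[2]+.013],8))
wview('w10',[(.4676,.0118,.037,.023)])
"
```

```text
[0.46776387 0.01203055 0.02209567] 0.0445845084146398 [-1.82110244 -0.96270441 14.68729523]
[array([-1.13, 15.19, 23.34]), 'jawang', np.float64(7.9), 'twist', np.float64(-0.002)]
```

View pics/w10.png

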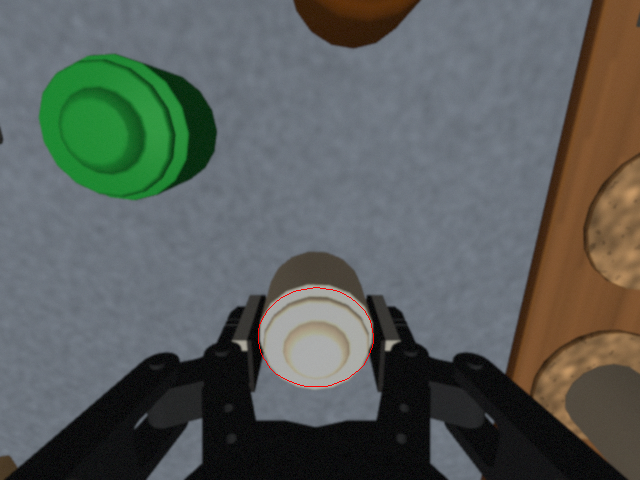

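Request:
arm_command --commands '[{"dx": -1.5, "dy": 0, "dz": 0, "twist": 0}, {"dx": -4.5, "dy": 0, "dz": 0, "twist": 0}, {"dx": -8, "dy": 0.4, "dz": 0.6, "twist": 0}, {"dx": -10, "dy": 1.6, "dz": 2.4, "twist": 0}, {"dx": -10.5, "dy": 3.3, "dz": 5, "twist": 0}, {"dx": -10.5, "dy": 5.2, "dz": 8, "twist": 0}, {"dx": -10.5, "dy": 7.1, "dz": 11, "twist": 0}, {"dx": -10.5, "dy": 9, "dz": 14, "twist": 0}, {"dx": -10.5, "dy": 11, "dz": 17, "twist": 0}, {"dx": -10.5, "dy": 13, "dz": 20, "twist": 0}, {"dx": -10.5, "dy": 14.5, "dz": 22.3, "twist": 0}, {"dx": -10.5, "dy": 15.2, "dz": 23.3, "twist": 0}]'

```text
clock: 13.28
position: [0.6504, -0.2018, 0.1283]
tool_rot: [1.423, 1.56, -0.013]
force: [-0.2, -0.1, -1.3]
grip_width: 0.0447
```

```bash
python3 -c "
from h import *
s=sensors.observe();print(s['position'],s['grip_width'],s['force'])
print(rel([.6502,-.1983,.0351],8))
wview('w11',[(.6502,-.1983,.013,.034)])
"
```

```text
[ 0.65036947 -0.20176678  0.12832018] 0.044736107635720675 [-0.18237452 -0.13327937 -1.25744903]
[array([ 9.32, -0.07, -0.36]), 'jawang', np.float64(7.72), 'twist', np.float64(-0.005)]
```

View pics/w11.png

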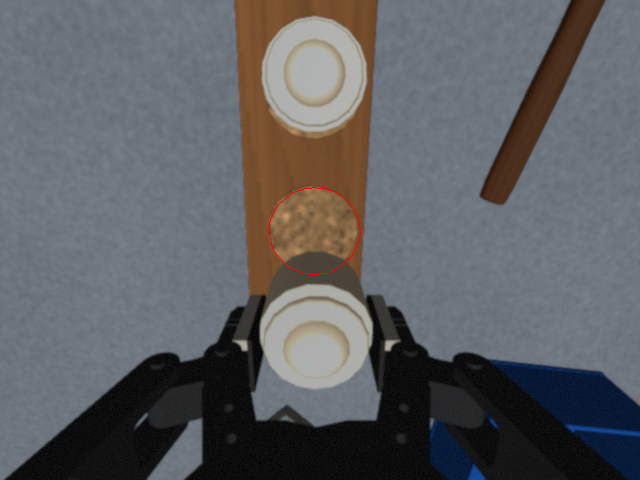

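Request:
arm_command --commands '[{"dx": 2, "dy": -0.1, "dz": -0.3, "twist": 0}, {"dx": 4.5, "dy": -0.1, "dz": -0.3, "twist": 0}, {"dx": 6.8, "dy": -0.1, "dz": -0.3, "twist": 0}, {"dx": 8.2, "dy": -0.1, "dz": -0.3, "twist": 0}, {"dx": 8.7, "dy": -0.1, "dz": -0.3, "twist": 0}, {"dx": 8.9, "dy": -0.1, "dz": -0.3, "twist": 0}, {"dx": 8.9, "dy": -0.1, "dz": -0.3, "twist": 0}, {"dx": 8.9, "dy": -0.1, "dz": -0.3, "twist": 0}]'

```text
clock: 14.0
position: [0.651, -0.1994, 0.0404]
tool_rot: [1.387, 1.558, -0.049]
force: [0.6, 0.6, -0.4]
grip_width: 0.0448
```

```bash
python3 -c "
from h import *
s=sensors.observe();print(s['position'],s['grip_width'],s['force'])
print(rel([.6502,-.1983,.0351],8))
"
```

```text
[ 0.65099741 -0.19940633  0.0404182 ] 0.044822768827565154 [ 0.63286294  0.58343588 -0.42594809]
[array([ 0.53, -0.07, -0.12]), 'jawang', np.float64(7.7), 'twist', np.float64(-0.005)]
```

Request:
arm_command --commands '[{"dx": 0.1, "dy": -0.07, "dz": -0.1, "twist": 0}, {"dx": 0.2, "dy": -0.07, "dz": -0.1, "twist": 0}, {"dx": 0.3, "dy": -0.07, "dz": -0.1, "twist": 0}, {"dx": 0.38, "dy": -0.07, "dz": -0.1, "twist": 0}, {"dx": 0.38, "dy": -0.07, "dz": -0.1, "twist": 0}]'

```text
clock: 14.42
position: [0.6501, -0.1986, 0.0365]
tool_rot: [1.386, 1.558, -0.051]
force: [0.8, 0.2, -0.6]
grip_width: 0.0449
```

Request:
arm_command --commands '[{"dx": 0.05, "dy": 0, "dz": 0, "twist": 0}, {"dx": 0.1, "dy": 0, "dz": 0, "twist": 0}, {"dx": 0.1, "dy": 0, "dz": 0, "twist": 0}]'

```text
clock: 14.67
position: [0.6501, -0.1985, 0.0354]
tool_rot: [1.392, 1.559, -0.045]
force: [-0.5, -0.4, -0.6]
grip_width: 0.0449
```

Request:
arm_command --commands '[{"dx": 0.05, "dy": 0, "dz": 0, "twist": 0}, {"dx": 0.1, "dy": 0, "dz": 0, "twist": 0}, {"dx": 0.1, "dy": 0, "dz": 0, "twist": 0}]'

```text
clock: 14.92
position: [0.6502, -0.1986, 0.0352]
tool_rot: [1.367, 1.558, -0.07]
force: [-5.2, 0.5, 11.8]
grip_width: 0.0446
```

Request:
arm_command --commands '[{"dx": 0, "dy": 0, "dz": 0, "twist": 0}, {"dx": 0, "dy": 0, "dz": 0, "twist": 0}, {"dx": 0, "dy": 0, "dz": 0, "twist": 0}, {"dx": 0, "dy": 0, "dz": 0, "twist": 0}, {"dx": -2, "dy": 0, "dz": 0, "twist": 0}, {"dx": -5, "dy": 0, "dz": 0, "twist": 0}, {"dx": -9, "dy": 0, "dz": 0, "twist": 0}, {"dx": -13, "dy": 0, "dz": 0, "twist": 0}, {"dx": -14, "dy": 0, "dz": 0, "twist": 0}, {"dx": -14, "dy": 0, "dz": 0, "twist": 0}]' --grip -1

```text
clock: 15.75
position: [0.6501, -0.1988, 0.1792]
tool_rot: [1.303, 1.553, -0.134]
force: [-0.2, 0.1, -0.5]
grip_width: 0.0853
```

```bash
python3 -c "
from h import *
s=sensors.observe();print(s['position'],s['grip_width'],s['force'])
wview('w12',[(.6502,-.1983,.013,.034),(.6502,-.1983,.05,.023)])
print(rel([.4288,.3141,.17],8))
"
```

```text
[ 0.6500843  -0.19880958  0.17918315] 0.08532109489086472 [-0.17761475  0.07810022 -0.4643826 ]
[array([  0.26, -14.99, -53.77]), 'jawang', np.float64(7.68), 'twist', np.float64(-0.006)]
```

View pics/w12.png

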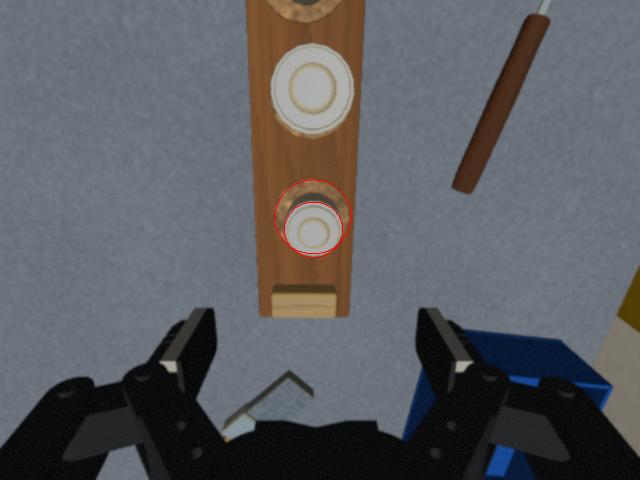

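Request:
arm_command --commands '[{"dx": 0, "dy": -0.7, "dz": -2.5, "twist": 0}, {"dx": 0, "dy": -1.7, "dz": -6, "twist": 0}, {"dx": 0, "dy": -2.8, "dz": -10, "twist": 0}, {"dx": 0, "dy": -3.9, "dz": -14, "twist": 0}, {"dx": 0, "dy": -5, "dz": -18, "twist": 0}, {"dx": 0, "dy": -6.1, "dz": -22, "twist": 0}, {"dx": 0, "dy": -7.2, "dz": -26, "twist": 0}, {"dx": 0, "dy": -8.4, "dz": -30, "twist": 0}, {"dx": 0, "dy": -9.5, "dz": -34, "twist": 0}, {"dx": 0, "dy": -10.6, "dz": -38, "twist": 0}, {"dx": 0, "dy": -11.7, "dz": -42, "twist": 0}, {"dx": 0, "dy": -12.8, "dz": -46, "twist": 0}]'

```text
clock: 16.8
position: [0.4593, 0.2413, 0.1722]
tool_rot: [1.257, 1.557, -0.18]
force: [0.5, 0.5, -0.1]
grip_width: 0.0852
```

```bash
python3 -c "
from h import *
s=sensors.observe();print(s['position'],s['qpos'].round(2))
wview('w13',[(.4288,.3141,.0,.025),(.4288,.3141,.07,.025)])
print(rel([.4288,.3141,.17],8))
print(rel([.4288,.3141,.038],8))
"
```

```text
[0.45926405 0.24134069 0.17215224] [-0.22  0.48 -0.51  1.93  0.33  0.8  -0.78]
[array([ 0.24, -1.73, -6.74]), 'jawang', np.float64(8.16), 'twist', np.float64(0.003)]
[array([13.44, -1.9 , -6.74]), 'jawang', np.float64(8.16), 'twist', np.float64(0.003)]
```

View pics/w13.png

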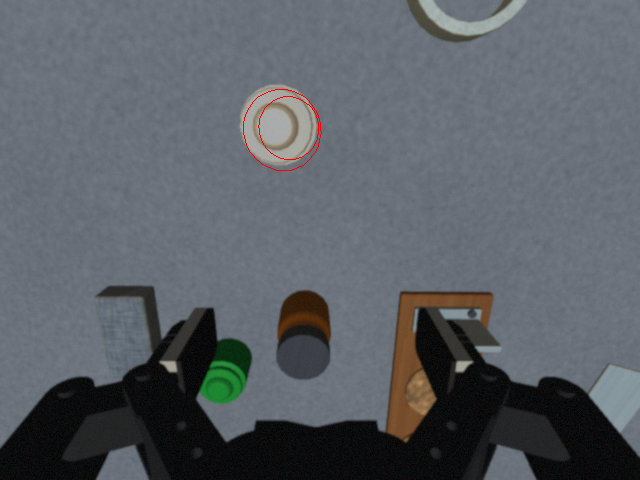

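Request:
arm_command --commands '[{"dx": 0, "dy": -0.8, "dz": -3, "twist": 0}, {"dx": 0.2, "dy": -1.7, "dz": -6.2, "twist": 0}, {"dx": 0.5, "dy": -1.8, "dz": -6.9, "twist": 0}, {"dx": 0.5, "dy": -1.8, "dz": -6.9, "twist": 0}, {"dx": 3, "dy": -1.8, "dz": -6.9, "twist": 0}, {"dx": 6, "dy": -1.9, "dz": -6.9, "twist": 0}, {"dx": 9, "dy": -1.9, "dz": -6.9, "twist": 0}, {"dx": 11.5, "dy": -1.9, "dz": -6.9, "twist": 0}, {"dx": 13.1, "dy": -1.9, "dz": -6.9, "twist": 0}, {"dx": 13.1, "dy": -1.9, "dz": -6.9, "twist": 0}]'

```text
clock: 17.68
position: [0.4275, 0.3132, 0.0379]
tool_rot: [1.235, 1.562, -0.194]
force: [-0.7, -0.6, -1.6]
grip_width: 0.0854
```

```bash
python3 -c "
from h import *
s=sensors.observe();print(s['position'],s['force'])
wview('w14',[(.4288,.3141,.07,.025)])
"
```

```text
[0.42747993 0.31316627 0.03791014] [-0.71898557 -0.63482028 -1.63623775]
```

View pics/w14.png

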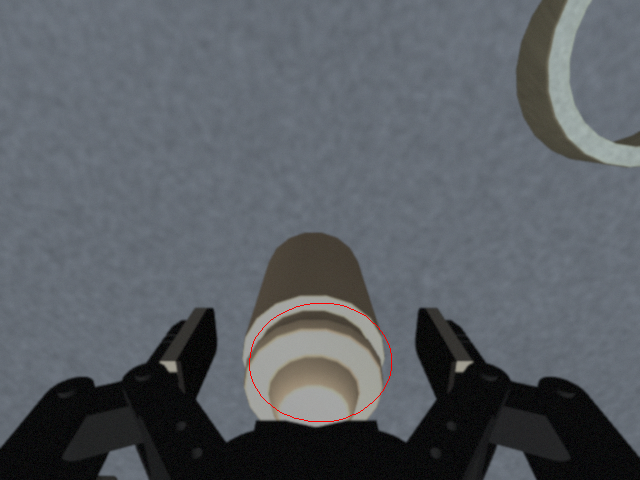

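Request:
arm_command --commands '[{"dx": -0.2, "dy": 0, "dz": -0.25, "twist": 0}, {"dx": -0.2, "dy": 0, "dz": -0.25, "twist": 0}]'

```text
clock: 17.9
position: [0.4283, 0.3166, 0.0429]
tool_rot: [1.453, 1.56, 0.024]
force: [-0.1, -0.4, -0.7]
grip_width: 0.0856
```

Request:
arm_command --commands '[{"dx": 0, "dy": 0, "dz": 0, "twist": 0}, {"dx": 0, "dy": 0, "dz": 0, "twist": 0}, {"dx": 0, "dy": 0, "dz": 0, "twist": 0}, {"dx": 0, "dy": 0, "dz": 0, "twist": 0}, {"dx": 0, "dy": 0, "dz": 0, "twist": 0}, {"dx": 0, "dy": 0, "dz": 0, "twist": 0}]' --grip 1 --squeeze 30

```text
clock: 18.4
position: [0.4285, 0.3166, 0.0438]
tool_rot: [1.467, 1.559, 0.037]
force: [-2.7, -1.8, 15.0]
grip_width: 0.0494
```

```bash
python3 -c "
from h import *
s=sensors.observe();print(s['position'],s['grip_width'],s['force'])
p=s['position'];print(rel([.6137,.0730,p[2]+.013],8))
wview('w15',[(p[0],p[1],.07,.025),(p[0],p[1],0,.025)])
"
```

```text
[0.4285382  0.31661864 0.04377798] 0.04939655266225674 [-2.65831848 -1.8270895  14.99374436]
[array([-1.09, 14.92, 26.73]), 'jawang', np.float64(8.09), 'twist', np.float64(0.001)]
```

View pics/w15.png

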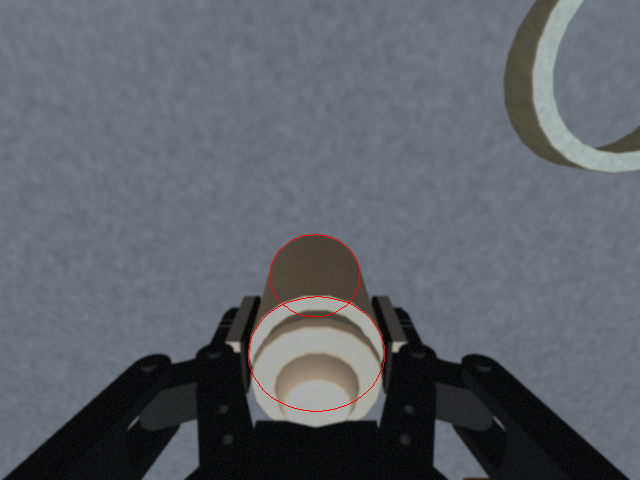

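Request:
arm_command --commands '[{"dx": -1.5, "dy": 0, "dz": 0, "twist": 0}, {"dx": -4.5, "dy": 0, "dz": 0, "twist": 0}, {"dx": -8, "dy": 0, "dz": 0, "twist": 0}, {"dx": -11, "dy": 0.8, "dz": 1.4, "twist": 0}, {"dx": -12, "dy": 2.1, "dz": 3.8, "twist": 0}, {"dx": -12, "dy": 3.8, "dz": 6.8, "twist": 0}, {"dx": -12, "dy": 5.6, "dz": 10, "twist": 0}, {"dx": -12, "dy": 7.4, "dz": 13.2, "twist": 0}, {"dx": -12, "dy": 9.2, "dz": 16.4, "twist": 0}, {"dx": -12, "dy": 11, "dz": 19.6, "twist": 0}, {"dx": -12, "dy": 12.7, "dz": 22.8, "twist": 0}, {"dx": -12, "dy": 14.2, "dz": 25.4, "twist": 0}]'

```text
clock: 19.45
position: [0.6045, 0.082, 0.1658]
tool_rot: [1.401, 1.559, -0.03]
force: [0.2, 0.0, -2.2]
grip_width: 0.0493
```

```bash
python3 -c "
from h import *
s=sensors.observe();print(s['position'],s['grip_width'],s['force'])
print(rel([.6137,.0730,.0568],8))
"
```

```text
[0.60451156 0.08202987 0.16578953] 0.04934037414506586 [ 0.19880989  0.03082799 -2.20184594]
[array([10.91,  0.66,  1.  ]), 'jawang', np.float64(8.0), 'twist', np.float64(-0.0)]
```

Request:
arm_command --commands '[{"dx": 0.5, "dy": 0.6, "dz": 0.9, "twist": 0}, {"dx": 2, "dy": 0.7, "dz": 1, "twist": 0}, {"dx": 4.5, "dy": 0.7, "dz": 1, "twist": 0}, {"dx": 7, "dy": 0.7, "dz": 1, "twist": 0}, {"dx": 8, "dy": 0.7, "dz": 1, "twist": 0}, {"dx": 8.5, "dy": 0.7, "dz": 1, "twist": 0}, {"dx": 8.5, "dy": 0.7, "dz": 1, "twist": 0}]'

```text
clock: 20.03
position: [0.6135, 0.0734, 0.0805]
tool_rot: [1.393, 1.56, -0.038]
force: [0.2, -0.6, -2.1]
grip_width: 0.0495
```

```bash
python3 -c "
from h import *
s=sensors.observe();print(s['position'],s['grip_width'],s['force'])
print(rel([.6137,.0730,.0568],8))
wview('w16',[(.6137,.073,.013,.034)])
"
```

```text
[0.61347821 0.07336448 0.08051563] 0.04947320474454025 [ 0.21055553 -0.57194589 -2.12698835]
[array([ 2.37, -0.01,  0.03]), 'jawang', np.float64(8.02), 'twist', np.float64(0.0)]
```

View pics/w16.png

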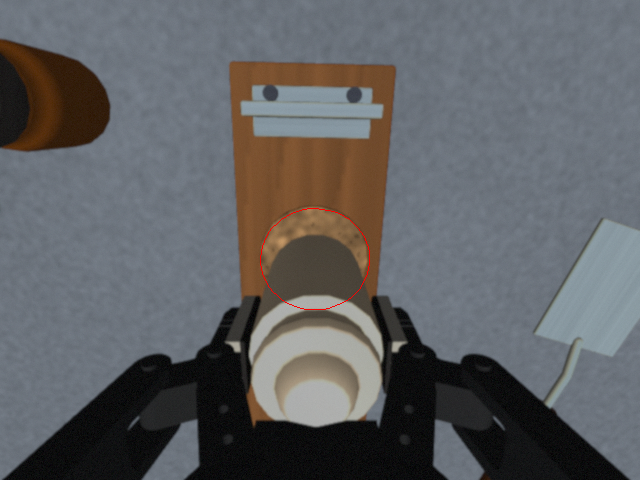

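Request:
arm_command --commands '[{"dx": 0.8, "dy": 0, "dz": 0, "twist": 0}, {"dx": 1.5, "dy": 0, "dz": 0, "twist": 0}, {"dx": 1.8, "dy": 0, "dz": 0, "twist": 0}, {"dx": 2.0, "dy": 0, "dz": 0, "twist": 0}, {"dx": 2.1, "dy": 0, "dz": 0, "twist": 0}, {"dx": 2.1, "dy": 0, "dz": 0, "twist": 0}]'

```text
clock: 20.58
position: [0.6142, 0.0735, 0.0604]
tool_rot: [1.415, 1.559, -0.016]
force: [-0.8, 0.7, -1.5]
grip_width: 0.0491
```

Request:
arm_command --commands '[{"dx": 0.06, "dy": 0, "dz": 0, "twist": 0}, {"dx": 0.12, "dy": 0, "dz": 0, "twist": 0}, {"dx": 0.18, "dy": 0, "dz": 0, "twist": 0}, {"dx": 0.18, "dy": 0, "dz": 0, "twist": 0}]'

```text
clock: 20.92
position: [0.6142, 0.0734, 0.0586]
tool_rot: [1.411, 1.559, -0.02]
force: [-0.3, -0.2, -1.9]
grip_width: 0.0491
```

Request:
arm_command --commands '[{"dx": 0.06, "dy": 0, "dz": 0, "twist": 0}, {"dx": 0.12, "dy": 0, "dz": 0, "twist": 0}, {"dx": 0.15, "dy": 0, "dz": 0, "twist": 0}, {"dx": 0.15, "dy": 0, "dz": 0, "twist": 0}]'

```text
clock: 21.25
position: [0.6142, 0.0734, 0.057]
tool_rot: [1.412, 1.559, -0.019]
force: [-0.9, 0.1, -1.9]
grip_width: 0.0493
```

Request:
arm_command --commands '[{"dx": 0.05, "dy": 0, "dz": 0, "twist": 0}, {"dx": 0.05, "dy": 0, "dz": 0, "twist": 0}]'

```text
clock: 21.42
position: [0.6143, 0.0734, 0.0569]
tool_rot: [1.399, 1.559, -0.032]
force: [-1.4, -0.2, 5.9]
grip_width: 0.0495
```

Contact; release and retract.

Request:
arm_command --commands '[{"dx": 0, "dy": 0, "dz": 0, "twist": 0}, {"dx": 0, "dy": 0, "dz": 0, "twist": 0}, {"dx": 0, "dy": 0, "dz": 0, "twist": 0}, {"dx": 0, "dy": 0, "dz": 0, "twist": 0}, {"dx": -2, "dy": 0, "dz": 0, "twist": 0}, {"dx": -5, "dy": 0, "dz": 0, "twist": 0}, {"dx": -9, "dy": 0, "dz": 0, "twist": 0}, {"dx": -13, "dy": 0, "dz": 0, "twist": 0}, {"dx": -15, "dy": 0, "dz": 0, "twist": 0}, {"dx": -15, "dy": -4, "dz": 0, "twist": 0}, {"dx": -15, "dy": -8, "dz": 0, "twist": 0}, {"dx": -15, "dy": -12, "dz": 0, "twist": 0}]' --grip -1

```text
clock: 22.42
position: [0.4921, 0.0565, 0.2054]
tool_rot: [1.399, 1.558, -0.032]
force: [0.5, 1.3, 0.9]
grip_width: 0.0856
```

Request:
arm_command --commands '[{"dx": 0, "dy": -4, "dz": 0, "twist": 0}, {"dx": 0, "dy": -8, "dz": 0, "twist": 0}, {"dx": 0, "dy": -8, "dz": 0, "twist": 0}]'

```text
clock: 22.67
position: [0.4061, 0.0436, 0.2039]
tool_rot: [1.007, 1.561, -0.424]
force: [2.8, 0.6, 1.3]
grip_width: 0.0855
```

Run:
```python
from h import *
s=sensors.observe();print(s['clock'],s['position'],s['force'])
ct=imaging.camera_info('top'); cs=imaging.camera_info('side')
T=cv2.resize(imaging.grab_frame('top')[:,:,::-1],None,fx=4,fy=4,interpolation=cv2.INTER_CUBIC);S=cv2.resize(imaging.grab_frame('side')[:,:,::-1],None,fx=4,fy=4,interpolation=cv2.INTER_CUBIC)
th=np.linspace(0,6.283,60)
def draw(x,y,z,r,col):
    P=np.c_[x+r*np.cos(th),y+r*np.sin(th),0*th+z]
    for I,ci in ((T,ct),(S,cs)): cv2.polylines(I,[(proj(ci,P)*4+1.5).astype(int)],True,col,1)
for k,x,y in [('b',.6137,.0730),('d',.6202,-.0167),('a',.6368,-.0983),('c',.6502,-.1983)]:
    h,r,dh=OBJ[k]; draw(x,y,.013,.034,(0,255,0)); draw(x,y,.013+dh,r,(255,0,0)); draw(x,y,.013,r,(0,0,255))
cv2.imwrite('pics/fT.png',T[150*4:300*4,235*4:435*4]); cv2.imwrite('pics/fS.png',S[150*4:300*4,225*4:420*4])
```

```text
22.6667 [0.40611925 0.04358576 0.20391607] [2.8202378  0.55129328 1.30399607]
```

View pics/fT.png

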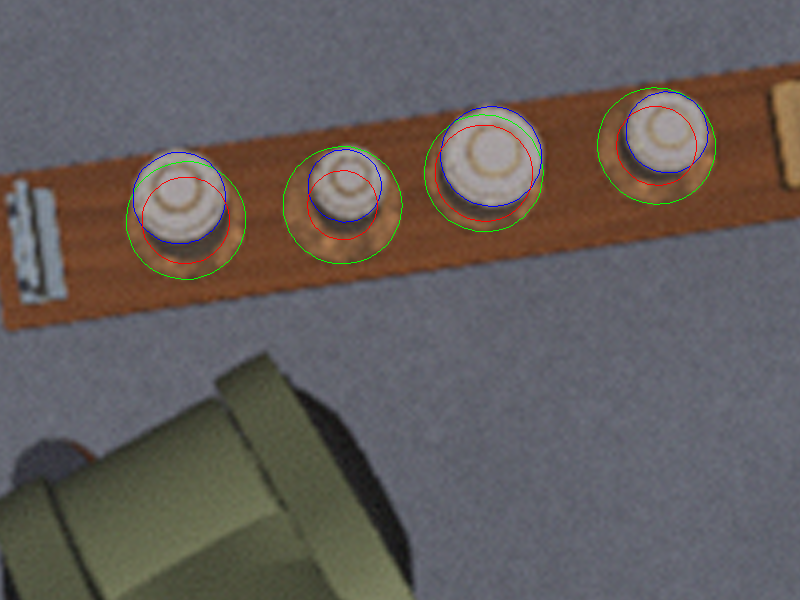

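View pics/fS.png

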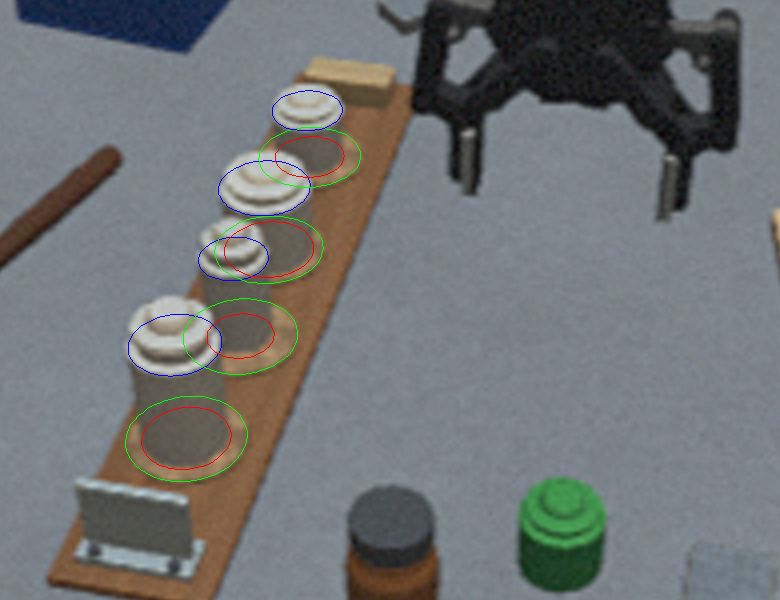

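The pictures show all four castings upright and within about 2 mm of their seat centres. The jar is standing and the gripper is clear, so I'm handing in.

```bash
python3 -c "
from h import *
print(order.job_done())"
```

```text
the job is handed in; nothing more can be done
None
```

All four castings stand upright on the cork seats. Counting from the steel plate towards the chock, they are the 95, 80, 65 and 50 mm ones. I gripped each across its drum and lowered it slowly until the force showed contact (about 6–12 N). I then opened the fingers and lifted clear, and handed the job in at about 23 s of the 102 s allowed.

**Last checks:** In the final top and side pictures, each casting's drum and foot lay within about 2 mm of where a casting centred on its seat should appear. The amber jar and the green look-alike were standing. The arm was clear of everything, with the tool at about 0.20 m height.

**Disagreements:**
- Positions from the side camera differed from the top camera by about 2–3 mm, close to the stated calibration error.
- The 95 mm casting stood about 2–3 mm from my first estimate. I corrected for that before gripping it.
- One pair of move calls was refused because some fields were missing. Nothing moved, and I resent them.
- In the final top picture the arm partly hid the jar. I confirmed it was standing from the side view, but did not measure whether it had shifted.

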